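# Fit the pump handle to a disinfectant sprayer

## Robot

A 6-joint arm with a two-finger parallel gripper is mounted at the origin on the work surface. World frame = base frame: x ahead of the robot, y to its left, z up, the work surface at z = 0. Lengths are in mm, angles in rad, forces in N, time in s.
With the tool pointing down it reaches from about 350 to 875 mm from the base axis. Payload 4.2 kg.
Tool frame: the origin (TCP) lies midway between the tips of the shut fingers; the grasp point (between the pads) lies 19 mm behind it; x points along the fingers, y is the direction in which the jaws open and shut, and the axes are right-handed (so a half turn about x gives the same grasp; the last joint's range is limited). The gripper opens to 85 mm and grips with 20 to 120 N. Pads are 22 mm wide; open, the fingers measure 114 mm over their backs; the gripper's body (76 mm by 85 mm) begins 54 mm behind the grasp point. The pads swing forward as they close: fully open they stand 13 mm farther back than shut.
Start: joints at [-0.952, 0.385, 0.008, 0, -1.194, -0.259], TCP at [220.069, -584.952, 231.312] pointing down, gripper open.
Joint ranges: [-3.14, 3.14], [-1.21, 2.06], [-1.07, 1.41], [-3.16, 2.05], [-2.99, -0.16], [-3.1, 3.1]. Speed limits (rad/s): [2.79, 2.79, 3.14, 3.14, 3.14, 3.14].

## Interface

Orientations are given as a unit quaternion [x, y, z, w].
In Python, from bench import readout, imaging, arm gives the robot as it stands.
- The arm moves only by the tool arm_command, never from a script. Its argument "increments" is a list of rows, each a list of 3 entries, a list of its own where there are three numbers: the turn, a rotation vector about the world's x, y, z in degrees, then the shift along the world's x, y, z in mm, then the closure, from 0 (fully open) to 1 (shut). In form: [[[ax, ay, az], [tx, ty, tz], fingers], ...]. A call has exactly 5 rows; each row is the pose to reach, as a shift and turn from the pose measured when the call began; what a row does not reach only later rows make up. A row lasts 1/10 s, in which the tool goes at most 50 mm and 8.59 degrees, less where a joint would pass 70% of its speed; a pose out of reach is approached as far as the arm can. A call with a gripper value outside its range is refused whole. The fingers move at their own pace and stop on an object; the grip force is fixed at half the most. Time passes only in rows, so rows that repeat a pose let the fingers close, or fill a call up. It gives the time, the measured TCP pose, the force and the opening at its end, in the units of the state.
- readout.read_state(): the state, without advancing time (a new reading comes with each control period).
- imaging.get_image(name): name is "side" or "top"; returns (picture, depth): 400x640x3 uint8, blue, green, red; 400x640 float32, mm along the optical axis (not along the pixel's ray), 0 where there is no reading.
- imaging.camera_info(name): a dict with "vfov" (degrees; the focal length in pixels is half the picture's height over the tangent of half this angle, whatever the lens; pixels are square), "cx", "cy" (the principal point, pixels), "D" ([k1, k2, p1, p2, k3] as OpenCV has them; the pictures are not rectified), "eye" and "rotation" of the camera in the world. Camera axes: x right, y down, z forward; pixel columns grow to the right and rows downward; lengths in mm; the calibration is good to about 2 mm. A picture is of the moment at which its call begins. camera_info takes no time and is no camera call.
- arm.job_done(): hands the job in, once; it reports no verdict.
The state is a dict: "clock": time; "joints": joint angles; "joint_vel": joint speeds; "joint_efforts": joint torques, N m; "position": TCP position; "ee_rot": TCP orientation; "contact_force": force on the tool from outside, world axes, zero at the start; "wrist_torque": the same for the moment, N m; "gripper_width": finger opening in mm.
Only numpy, scipy, OpenCV 4.12 (cv2) and the standard library are available. Lean on these libraries where they do the work, as an engineer would, in place of code of your own. Each camera call takes 0.05 s, during which the arm holds its last target. There are 200 camera calls.

## Task

Make the sprayer ready for use: slide the loose T-handle down over the stub on top of the tank and turn it until the spring button pops out through the hole in the tube. Then pull the handle to draw the plunger all the way up once, push it all the way back down, and let go. Be gentle with the sprayer: do not ram the handle down or keep twisting once the button has caught, and leave the other things on the bench alone.

Things in the scene. Friction and masses are not known exactly. Their poses are not given: they have to be found in the camera images.
- tank: White squat sprayer tank, 132 mm wide, bolted to the bench by a flat steel strap (170 mm along the tank's y, 6 mm high). Origin: centre of its underside; z up. A small black and brass nozzle points along its -x, 45 mm above the bench and up to 104 mm from the axis. The plunger stands on the tank's axis: a round black shoulder with a steel stub on it.
- stub_base (a point): Centre of the top of the plunger's black shoulder (58 mm across) with the plunger fully down: on the tank's axis, 105 mm above the bench. Fixed to the tank; axes as the tank's.
- shoulder (a point): The same point, but moving up and down with the plunger: the seat for the handle's lower rim. Axes as the tank's.
- plunger (a joint): Height of the plunger, m: 0 fully down, 0.05 fully up (end stops at both). It moves with about 6 N of friction, and stays where left.
- button (a joint): How far the round-nosed brass spring button is pressed in, m: 0 out, 0.005 to 0.009 inside the tube, again near 0 once through the hole; 2 N when out, 5 N pressed in. 9 mm across, sticks 9.5 mm out of the stub's side, centre 34 mm above the shoulder. It faces the tank's +x give or take 1.0 rad about the vertical: that turn of the stub is not reported, find it by feel or sight.
- handle: Loose T-handle, 0.2 to 0.33 kg, standing upright, 120 mm tall. Origin: centre of its lower rim; z up. Aluminium tube, 35 mm outside, bore 28 mm, open below with a flared mouth (45 mm inside, 52 outside, narrowing to the bore by 18 mm up), free inside up to 74 mm. One hole in its wall faces the handle's +x. On top, a black cross bar along its y.
- handle_grip (a point): Middle of the handle's cross bar, 108 mm above the handle's origin; axes as the handle's. The bar is 90 mm long (along y), 18 mm wide, 24 mm high (96 to 120 mm), on a neck 18 mm across (80 to 96 mm). Grip across the 18 mm width, from above.
- soap_bottle: White upright bottle 64 mm across, 150 mm tall; a bystander. Origin: centre of its underside.
- torch_box: Cardboard box 70 x 110 x 60 mm high; a bystander. Origin: centre of its underside.
- hammer: Hammer lying on the bench beyond the work; a bystander.
- dressing_tin: Small flat metal tin 70 x 50 x 30 mm high; a bystander. Origin: centre of its underside.
- stub_tip (a point): Top of the steel stub with the plunger fully down, on the tank's axis, 169 mm above the bench (64 mm above the shoulder); axes as the tank's. The stub is 26 mm across over its lower 41 mm, then tapers: 22 mm across at 55 mm, 14 mm at the top. It turns about the vertical, but stiffly: about 1.2 N m, which would strain the button; stops at 1.05 rad either way.
- handle_hole (a point): Centre of the hole in the handle's tube (on the wall, 16 mm from its axis along the handle's +x, 34 mm above its lower rim); 12 mm high, 11.6 mm wide. With the rim on the shoulder it is level with the button; once latched, the handle keeps about 0.2 rad of play either way. Axes as the handle's.
Mind the look-alikes: they are no part of the job. Leave any blue or red look-alike of the handle alone.

How it is judged:
By the outcome, as a careful person would: the job done as asked, in the order asked, and still so for the second after the job is handed in, with the robot touching nothing.
It also fails if it takes over 72 s, if anything falls off the work surface, if the arm or the gripper's body presses on something with over 40 N, if the wrist force passes 120 N, or if a joint passes its speed limit or range.

## Working session

There is one attempt and no reset: what is moved stays moved. The work goes in short steps, Python scripts to look and compute and a tool call to move; the robot and the scene stay as the last step left them, time stands still between calls to the robot, and variables do not carry over. Pictures are saved under pics/ and viewed, about 8 in all and at most 12, crops included, and the job is handed in when it is done.

Besides the shell and the picture viewer there is one more tool, called after "Emit:" as name(argument=value, ...) on one line, values as JSON. arm_command: Moves the arm, as the interface text tells. Its arguments: {"type":"object","properties":{"increments":{"type":"array","items":{"type":"array"}}},"required":["increments"]}

```bash
mkdir -p pics; ls; cat > h.py <<'E'
import numpy as np, cv2
from bench import readout, imaging, arm
def K(n):
    i=imaging.camera_info(n); f=200/np.tan(np.radians(i["vfov"])/2)
    return np.array([[f,0,i["cx"]],[0,f,i["cy"]],[0,0,1]]),np.array(i["D"],float),np.array(i["eye"],float),np.array(i["rotation"],float)
def ray(n,uv):
    k,D,e,R=K(n); p=cv2.undistortPoints(np.array(uv,float).reshape(-1,1,2),k,D)[:,0]
    return e,np.c_[p,np.ones(len(p))]@R.T
def onplane(n,uv,z):
    e,d=ray(n,uv); return e+d*((z-e[2])/d[:,2])[:,None]
def cloud(n,depth):
    v,u=np.mgrid[0:400,0:640]; e,d=ray(n,np.c_[u.ravel(),v.ravel()])
    return (e+d*depth.ravel()[:,None]).reshape(400,640,3)
def proj(n,P):
    k,D,e,R=K(n); P=np.array(P,float).reshape(-1,3)
    return cv2.projectPoints((P-e)@R,np.zeros(3),np.zeros(3),k,D)[0][:,0]
E
python3 - <<'E'
from h import *
for n in("side","top"):
    print(n,imaging.camera_info(n)); p,d=imaging.get_image(n); cv2.imwrite(f"pics/{n}0.png",p); np.savez(f"{n}0",p=p,d=d)
print(readout.read_state())
E
```

```text
pics
side {'vfov': 49.240127776809004, 'cx': 314.6372020711234, 'cy': 196.85460932622692, 'D': array([-0.09953014,  0.        ,  0.        ,  0.        ,  0.        ]), 'eye': array([ 511.2463727 ,  785.48669518, 1041.4576884 ]), 'rotation': array([-0.05578408,  0.93310674, -0.35505402,  0.01168712])}
top {'vfov': 47.34780060376157, 'cx': 318.237830669445, 'cy': 204.6186350611726, 'D': array([-0.06838525,  0.        ,  0.        ,  0.        ,  0.        ]), 'eye': array([ 424.46329857,    1.54384724, 1306.37308786]), 'rotation': array([-0.70055171,  0.70983574, -0.06091784,  0.0406145 ])}
{'clock': 0.1, 'joints': array([-9.52390851e-01,  3.85526506e-01,  6.78480779e-03, -4.44991285e-04,
       -1.19397444e+00, -2.58595957e-01]), 'joint_vel': array([ 0.00062001, -0.00083362,  0.00340454,  0.00267239, -0.00121724,
        0.0016361 ]), 'joint_efforts': array([-4.61518011e-04, -3.93318629e+01,  1.88928026e+01,  4.19791728e+00,
       -2.59460743e-03,  8.18993982e-06]), 'position': array([ 219.90404829, -584.498956  ,  230.30992632]), 'ee_rot': array([-0.12579298,  0.69586044,  0.12714624,  0.69554886]), 'contact_force': array([-0.35723944,  0.21640655,  0.39551154]), 'wrist_torque': array([ 0.01136328, -0.02103152, -0.01727177]), 'gripper_width': 84.94766393119635}
```

View pics/side0.png

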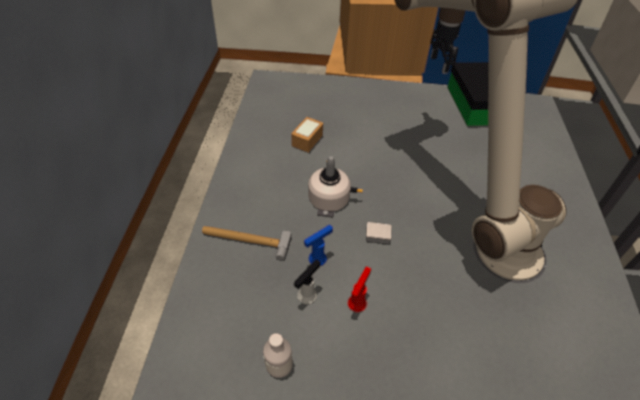

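View pics/top0.png

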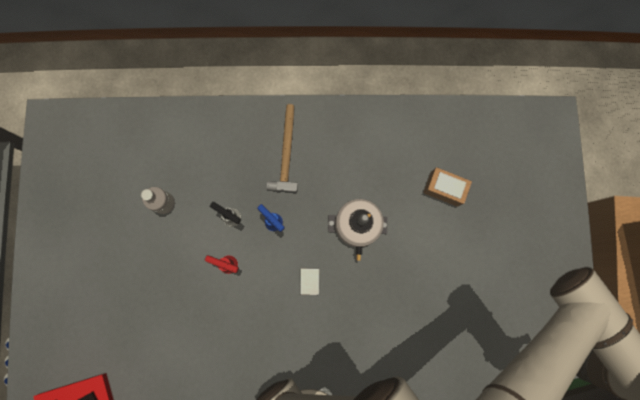

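```bash
sed -i 's/np.array(i\["rotation"\],float)$/Rotation.from_quat(i["rotation"]).as_matrix()/; 1i from scipy.spatial.transform import Rotation' h.py
python3 - <<'E'
from h import *
t=np.load("top0.npz"); s=np.load("side0.npz")
for n,z in(("top",t),("side",s)):
    C=cloud(n,z["d"]); print(n,"bench z",np.median(C[300:310,300:310,2]) if n=="top" else np.median(C[300:320,400:420,2]))
    p=z["p"].astype(int); zz=C[...,2]
    mx=p.max(2); mn=p.min(2)
    blk=(mx<60)&(zz>88)&(zz<135)
    reg=np.zeros_like(blk)
    if n=="top": reg[190:235,200:250]=1
    else: reg[255:292,285:325]=1
    m=blk&reg; q=C[m]; print("bar",m.sum(),q.mean(0),q.min(0),q.max(0))
    vv,uu=np.nonzero(m); uv=np.c_[uu,vv].astype(float)
    P=onplane(n,uv,120)[:,:2] if n=="top" else q[:,:2]
    r=cv2.minAreaRect(P.astype(np.float32)); print(r)
    w,V=np.linalg.eigh(np.cov(P.T)); print("axis deg",np.degrees(np.arctan2(V[1,1],V[0,1])))
    # tank: black shoulder and white body
    reg[:]=0
    if n=="top": reg[190:260,325:395]=1
    else: reg[140:225,300:375]=1
    for nm,m in(("shoulder",(abs(zz-105)<6)&reg&(mx<60)),("tankbody",(zz>15)&(zz<104)&reg&(mx>100)),("stub",(zz>125)&(zz<185)&reg)):
        q=C[m]; 
        if len(q): print(nm,m.sum(),q.mean(0),q.min(0),q.max(0)); 
    print("proj stub_tip test")
def crop(p,u0,u1,v0,v1,f): return cv2.resize(p[v0:v1,u0:u1],None,fx=f,fy=f,interpolation=cv2.INTER_CUBIC)
a=crop(t["p"],200,280,190,250,5);b=crop(t["p"],320,400,190,270,5);c=crop(s["p"],280,340,220,310,5);d=crop(s["p"],300,375,145,220,5)
W=np.zeros((600,800,3),np.uint8)
def put(i,x,y,w=400,h=300):
    k=min(w/i.shape[1],h/i.shape[0]); i=cv2.resize(i,None,fx=k,fy=k); W[y:y+i.shape[0],x:x+i.shape[1]]=i
put(a,0,0);put(b,400,0);put(c,0,300);put(d,400,300)
cv2.imwrite("pics/crop0.png",np.clip(W*1.6,0,255).astype(np.uint8))
E
```

```text
top bench z -0.2835051202257546
bar 212 [577.40842579 209.61354704 119.16209697] [550.27580273 171.52221657 105.46145593] [606.43138184 249.27617254 125.20382466]
((577.5819091796875, 209.7938232421875), (88.21237182617188, 17.39391326904297), 58.54246520996094)
axis deg 57.413879426337516
shoulder 220 [ 551.99956034 -144.63823101  105.04705549] [ 526.4845781  -174.31500861   99.03802667] [ 582.58623388 -120.82911644  110.50797564]
tankbody 1353 [ 550.57221062 -146.08249094   75.58145717] [ 453.79195387 -214.0112058    15.12573952] [619.51276952 -69.70703976  96.45739565]
stub 101 [ 554.29059009 -148.10561441  157.06930322] [ 542.66977693 -166.67954037  126.44462158] [ 569.44822894 -136.72603018  172.8076533 ]
proj stub_tip test
side bench z -0.8135526426891602
bar 280 [577.69602484 219.93832464 115.30296751] [551.02669681 175.49340981  89.57084788] [605.5197212  255.86413889 123.46852007]
((578.2188720703125, 216.52459716796875), (89.2483901977539, 18.865232467651367), 59.07685852050781)
axis deg 58.02838060693448
shoulder 122 [ 552.41706879 -135.08865855  103.96622755] [ 527.7278465  -164.64268329   99.50477366] [ 579.53327489 -114.54826195  110.35228235]
tankbody 1127 [ 549.05236285 -111.33108587   63.26970259] [ 408.20606947 -350.84339525   15.50284398] [655.47187577 -21.19767268 103.67331241]
stub 119 [ 554.22241581 -139.59433308  149.76085632] [ 541.90192673 -163.57635616  125.10806878] [ 568.21487717 -131.50829831  171.77396487]
proj stub_tip test
```

View pics/crop0.png

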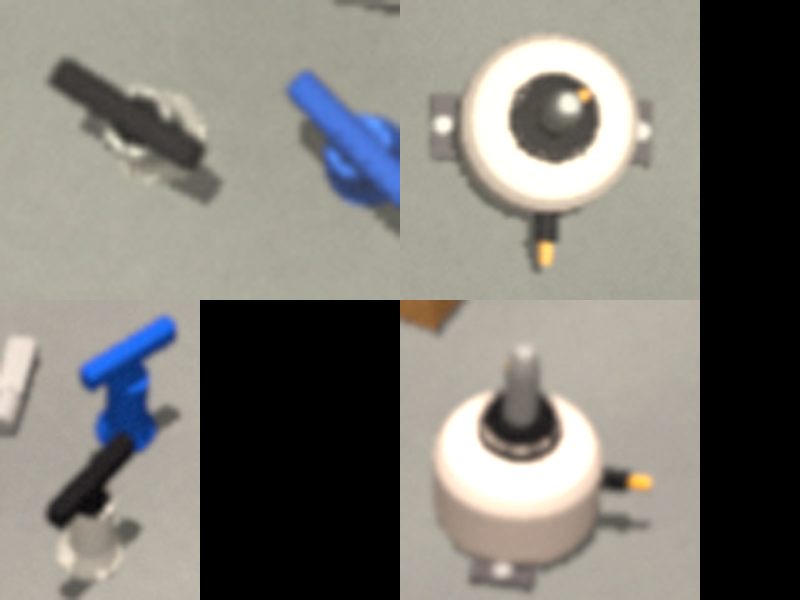

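```bash
python3 - <<'E'
from h import *
t=np.load("top0.npz"); s=np.load("side0.npz")
R=Rotation.from_quat(readout.read_state()["ee_rot"]).as_matrix(); print("tool axes",R.round(3).tolist())
# tank axis: white body outline centre from top (ellipse fit), strap, nozzle
hsv=cv2.cvtColor(t["p"],cv2.COLOR_BGR2HSV)
br=(hsv[...,1]>110)&(hsv[...,2]>90); br[:,:330]=0;br[:,395:]=0;br[:190]=0;br[275:]=0
n,l,st,c=cv2.connectedComponentsWithStats(br.astype(np.uint8)); print(st[1:].tolist(),c[1:].round(1).tolist())
for k in c[1:]: print(k, "z45",onplane("top",[k],45).round(1),"z139",onplane("top",[k],139).round(1),"z143",onplane("top",[k],143).round(1))
for z,nm in((t,"top"),(s,"side")):
    g=z["p"].max(2)<70
    if nm=="top": sub=np.zeros_like(g); sub[205:240,345:378]=1
    m=g
    C=cloud(nm,z["d"]); 
    st=(C[...,2]>112)&(C[...,2]<180)&(abs(C[...,0]-552)<40)&(abs(C[...,1]+146)<40)
    for a,b in((112,125),(125,140),(140,155),(155,165),(165,180)):
        q=C[st&(C[...,2]>=a)&(C[...,2]<b)]; print(nm,a,len(q),q.mean(0).round(1) if len(q) else "")
# strap bolts
print("proj check top", proj("top",[[552,-146,169],[552,-146,105]]).round(1), "side",proj("side",[[552,-146,169],[552,-146,105],[577,212,120],[577,212,0]]).round(1))
def crop(p,u0,u1,v0,v1,f): return cv2.resize(p[v0:v1,u0:u1],None,fx=f,fy=f,interpolation=cv2.INTER_CUBIC)
a=crop(s["p"],290,330,260,310,12); b=crop(t["p"],345,377,205,240,10)
W=np.zeros((600,800,3),np.uint8); W[:a.shape[0],:a.shape[1]]=a; W[:b.shape[0],480:480+b.shape[1]]=b
cv2.imwrite("pics/crop1.png",np.clip(W*1.6,0,255).astype(np.uint8))
E
```

```text
tool axes [[-0.001, -0.352, 0.936], [0.002, 0.936, 0.352], [-1.0, 0.002, -0.0]]
[[367, 213, 4, 4, 10], [357, 254, 4, 6, 21]] [[368.6, 214.8], [358.4, 256.6]]
[368.6 214.8] z45 [[ 576.5 -176.6   45. ]] z139 [[ 565.1 -163.4  139. ]] z143 [[ 564.7 -162.8  143. ]]
[358.42857143 256.61904762] z45 [[ 460.6 -144.9   45. ]] z139 [[ 457.9 -134.   139. ]] z143 [[ 457.8 -133.6  143. ]]
top 112 7 [ 548.4 -142.8  119.4]
top 125 10 [ 552.7 -142.3  131.8]
top 140 25 [ 555.1 -150.9  146.6]
top 155 27 [ 553.4 -147.1  160. ]
top 165 39 [ 554.9 -148.5  168.3]
side 112 27 [ 554.  -137.6  118. ]
side 125 33 [ 554.5 -137.2  132.8]
side 140 41 [ 554.3 -138.6  147.7]
side 155 23 [ 553.9 -139.8  160.5]
side 165 22 [ 554.  -144.8  167.8]
proj check top [[363.5 218.6]
 [360.5 221.3]] side [[331.3 157.2]
 [330.4 172.7]
 [307.6 270. ]
 [307.4 294. ]]
```

View pics/crop1.png

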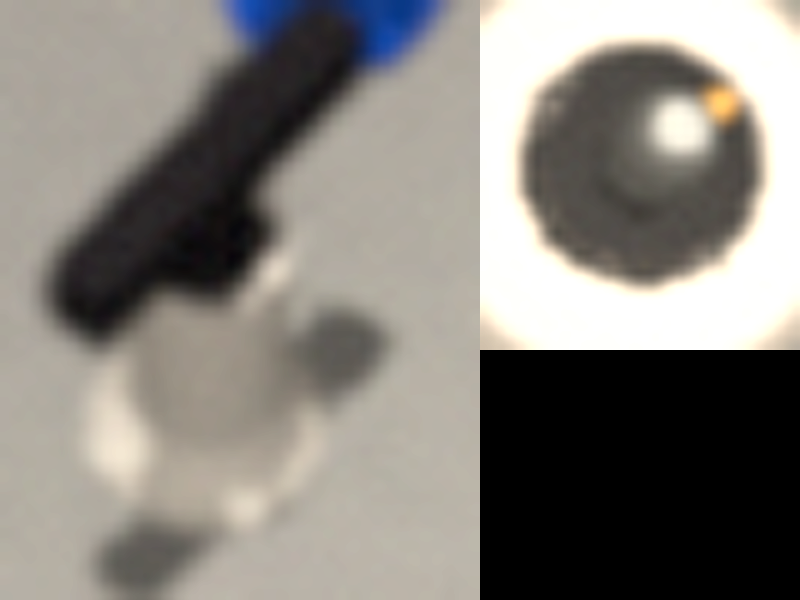

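Emit:
arm_command(increments=[[[0,0,2],[18,40,0],0],[[0,0,4],[36,80,0],0],[[0,0,6],[54,120,0],0],[[0,0,8],[72,160,0],0],[[0,0,10],[90,200,0],0]])

```text
clock: 0.6
position: [310.0, -382.7, 229.9]
ee_rot: [-0.186, 0.682, 0.188, 0.682]
contact_force: [0.8, 0.1, -0.6]
gripper_width: 85.3
```

Emit:
arm_command(increments=[[[0,0,2],[18,40,0],0],[[0,0,4],[36,80,0],0],[[0,0,6],[54,120,0],0],[[0,0,8],[72,160,0],0],[[0,0,10],[90,200,0],0]])

```text
clock: 1.1
position: [400.1, -180.9, 229.8]
ee_rot: [-0.245, 0.663, 0.247, 0.662]
contact_force: [0.9, -0.5, 0.0]
gripper_width: 85.5
```

Emit:
arm_command(increments=[[[0,0,2],[18,40,0],0],[[0,0,4],[36,80,0],0],[[0,0,6],[54,120,0],0],[[0,0,8],[72,160,0],0],[[0,0,10],[90,200,0],0.3]])

```text
clock: 1.6
position: [490.2, 20.9, 229.7]
ee_rot: [-0.303, 0.639, 0.304, 0.638]
contact_force: [1.8, -0.3, 0.1]
gripper_width: 72.9
```

Emit:
arm_command(increments=[[[0,0,2],[18,40,0],0.3],[[0,0,4],[36,80,0],0.3],[[0,0,6],[54,120,0],0.3],[[0,0,7.4],[72,160,0],0.3],[[0,0,7.4],[87.5,190,0],0.3]])

```text
clock: 2.1
position: [578.1, 213.2, 228.9]
ee_rot: [-0.344, 0.618, 0.346, 0.616]
contact_force: [0.1, -0.6, -0.1]
gripper_width: 59.7
```

```bash
python3 - <<'E'
from h import *
s=readout.read_state(); R=Rotation.from_quat(s["ee_rot"]).as_matrix(); print(s["position"],"tool y deg",np.degrees(np.arctan2(R[1,1],R[0,1])),R[:,0],s["gripper_width"])
pt,d=imaging.get_image("top"); ps,ds=imaging.get_image("side")
np.savez("n1",pt=pt,d=d,ps=ps,ds=ds)
C=cloud("side",ds); m=(ps.max(2)<60)&(C[...,2]>117)&(C[...,2]<124)&(abs(C[...,0]-577)<60)&(abs(C[...,1]-211)<60)
q=C[m]; print(m.sum(),q.mean(0) if m.sum() else "", cv2.minAreaRect(q[:,:2].astype(np.float32)))
a=cv2.resize(ps[190:320,230:400],None,fx=4,fy=4,interpolation=cv2.INTER_CUBIC)
cv2.imwrite("pics/n1.png",np.clip(a*1.4,0,255).astype(np.uint8))
E
```

```text
[578.06731079 213.18353975 228.90551154] tool y deg 148.3429731605342 [-3.79862291e-03  8.93716538e-04 -9.99992386e-01] 59.66756425102638
166 [578.3830875  217.06962086 119.33941253] ((578.1517333984375, 215.9073486328125), (87.04114532470703, 16.861000061035156), 58.13529586791992)
```

View pics/n1.png

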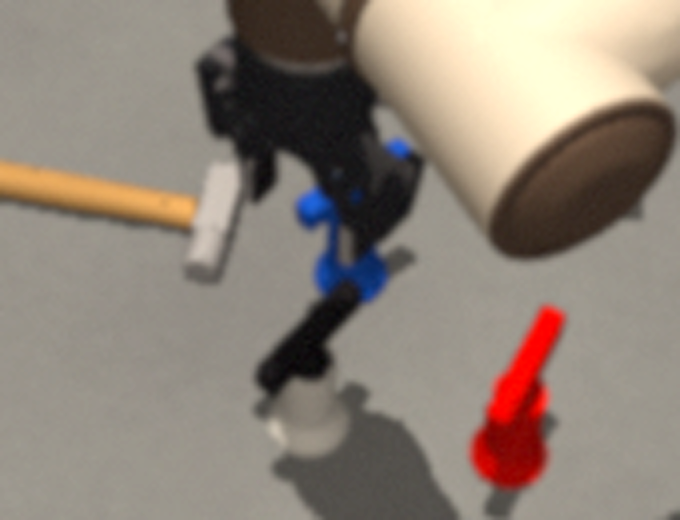

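Emit:
arm_command(increments=[[[0,0,0],[0,0,-40],0.3],[[0,0,0],[0,-0.5,-80],0.3],[[0,0,0],[0,-0.5,-110],0.3],[[0,0,0],[0,-0.5,-130],0.3],[[0,0,0],[0,-0.5,-139],0.3]])

```text
clock: 2.7
position: [577.0, 212.2, 86.2]
ee_rot: [-0.344, 0.62, 0.346, 0.614]
contact_force: [-0.4, 0.5, -0.1]
gripper_width: 59.7
```

Emit:
arm_command(increments=[[[0,0,0],[0,0,-1],1],[[0,0,0],[0,0,-1],1],[[0,0,0],[0,0,-1],1],[[0,0,0],[0,0,-1],1],[[0,0,0],[0,0,-1],1]])

```text
clock: 3.2
position: [577.9, 212.6, 86.7]
ee_rot: [-0.344, 0.619, 0.346, 0.615]
contact_force: [0.4, -0.2, 2.9]
gripper_width: 17.2
```

Emit:
arm_command(increments=[[[0,0,0],[0,0,0],1],[[0,0,0],[0,0,5],1],[[0,0,0],[0,0,20],1],[[0,0,0],[0,0,40],1],[[0,0,0],[0,0,70],1]])

```text
clock: 3.7
position: [576.2, 211.9, 155.2]
ee_rot: [-0.344, 0.621, 0.346, 0.613]
contact_force: [0.1, 0.4, -2.2]
gripper_width: 17.1
```

Emit:
arm_command(increments=[[[0,0,0],[0,0,45],1],[[0,0,0],[0,0,90],1],[[0,0,0],[0,-10,130],1],[[0,0,0],[0,-30,140],1],[[0,0,0],[-2,-60,140],1]])

```text
clock: 4.2
position: [574.5, 152.1, 296.7]
ee_rot: [-0.344, 0.62, 0.346, 0.614]
contact_force: [-1.0, -1.0, -3.0]
gripper_width: 17.4
```

Emit:
arm_command(increments=[[[0,0,0],[-3,-35,0],1],[[0,0,0],[-6,-75,0],1],[[0,0,0],[-9,-115,0],1],[[0,0,0],[-12,-150,0],1],[[0,0,0],[-14,-180,0],1]])

```text
clock: 4.7
position: [558.8, -30.2, 295.1]
ee_rot: [-0.343, 0.621, 0.347, 0.613]
contact_force: [0.2, 0.7, -3.3]
gripper_width: 17.3
```

```bash
python3 - <<'E'
from h import *
s=readout.read_state(); R=Rotation.from_quat(s["ee_rot"]).as_matrix(); print(s["position"],"tool y deg",np.degrees(np.arctan2(R[1,1],R[0,1])),R[:,0],s["gripper_width"],s["joints"])
ps,ds=imaging.get_image("side"); np.savez("n2",ps=ps,ds=ds)
P=s["position"]; g=P+[0,0,-53]; c=proj("side",g)[0].astype(int); print(c)
a=cv2.resize(ps[max(c[1]-60,0):c[1]+60,c[0]-60:c[0]+60],None,fx=5,fy=5,interpolation=cv2.INTER_CUBIC)
cv2.imwrite("pics/n2.png",np.clip(a*1.4,0,255).astype(np.uint8))
E
```

```text
[558.76512844 -30.22359747 295.05048795] tool y deg 148.37773193118102 [-1.20049887e-02 -7.58887671e-04 -9.99927650e-01] 17.285962785972792 [ 0.23442545  0.24058252 -0.03845103 -0.00212587 -1.30361656 -0.78573064]
[326 166]
```

View pics/n2.png

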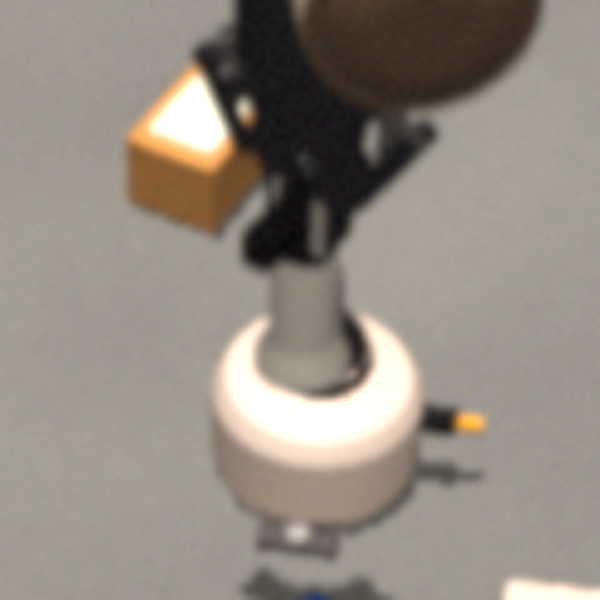

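Emit:
arm_command(increments=[[[0,0,8.5],[0,0,0],1],[[0,0,17],[0,0,0],1],[[0,0,25.5],[0,0,0],1],[[0,0,34],[0,0,0],1],[[0,0,42],[0,0,0],1]])

```text
clock: 5.25
position: [556.9, -33.8, 293.5]
ee_rot: [-0.543, 0.458, 0.544, 0.447]
contact_force: [1.2, -0.1, -3.6]
gripper_width: 17.4
```

Emit:
arm_command(increments=[[[0,0,8.5],[0,0,0],1],[[0,0,17],[0,0,0],1],[[0,0,25.5],[0,0,0],1],[[0,0,34],[0,0,0],1],[[0,0,42],[0,0,0],1]])

```text
clock: 5.75
position: [555.7, -34.1, 291.7]
ee_rot: [0.67, -0.231, -0.67, -0.22]
contact_force: [0.7, -0.8, -2.6]
gripper_width: 17.0
```

```bash
python3 - <<'E'
from h import *
s=readout.read_state(); R=Rotation.from_quat(s["ee_rot"]).as_matrix(); print(s["position"],"tool y deg",np.degrees(np.arctan2(R[1,1],R[0,1])),R[:,0],s["gripper_width"],s["joints"])
ps,ds=imaging.get_image("side"); np.savez("n3",ps=ps,ds=ds)
P=s["position"]; a0=np.arctan2(R[1,1],R[0,1])-np.pi; h=P+[16*np.cos(a0),16*np.sin(a0),-53]; c=proj("side",h)[0]; print(c)
c=c.astype(int)
a=cv2.resize(ps[c[1]-25:c[1]+25,c[0]-25:c[0]+25],None,fx=10,fy=10,interpolation=cv2.INTER_CUBIC)
cv2.imwrite("pics/n3.png",np.clip(a*1.6,0,255).astype(np.uint8))
E
```

```text
[555.71406553 -34.12213613 291.71853252] tool y deg -127.19296206223379 [-0.00511817 -0.01539826 -0.99986834] 17.010556730025876 [ 0.23744638  0.23316819 -0.06280697  0.0143512  -1.28344664  0.68012376]
[323.31448677 169.74825561]
```

View pics/n3.png

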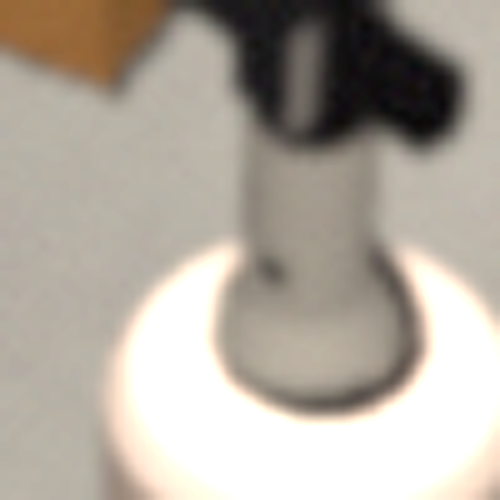

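Emit:
arm_command(increments=[[[0,0,-8.3],[0,-15,2],1],[[0,0,-16.6],[0,-35,3],1],[[0,0,-25],[-1,-55,4],1],[[0,0,-33],[-2,-75,4],1],[[0,0,-41],[-2,-92,4],1]])

```text
clock: 6.3
position: [552.6, -127.1, 294.4]
ee_rot: [-0.545, 0.453, 0.55, 0.442]
contact_force: [-0.1, -0.2, -2.2]
gripper_width: 17.1
```

Emit:
arm_command(increments=[[[0,0,-8.3],[0,-8,0],1],[[0,0,-16.6],[0,-14,0],1],[[0,0,-25],[0,-18,0],1],[[0,0,-33],[0,-19,0],1],[[0,0,-33],[0,-19,0],1]])

```text
clock: 6.8
position: [551.7, -146.4, 293.1]
ee_rot: [-0.392, 0.59, 0.402, 0.58]
contact_force: [0.5, 0.1, -3.5]
gripper_width: 17.0
```

```bash
cat > st.py <<'E'
from h import *
def st():
    s=readout.read_state(); R=Rotation.from_quat(s["ee_rot"]).as_matrix()
    print("t",s["clock"],"P",s["position"].round(1),"hole deg",round(np.degrees(np.arctan2(-R[1,1],-R[0,1])),1),"toolx",R[:,0].round(4),"w",round(s["gripper_width"],1),"F",s["contact_force"].round(1),"M",s["wrist_torque"].round(2))
    v=Rotation.from_matrix(R).apply([1,0,0]); ax=np.cross(v,[0,0,-1]); print("uprighting turn deg",np.degrees(ax).round(2)); return s
if __name__=="__main__": st()
E
python3 - <<'E'
from st import *
s=st()
ps,ds=imaging.get_image("side"); pt,dt=imaging.get_image("top"); np.savez("n4",ps=ps,ds=ds,pt=pt,dt=dt)
P=s["position"]; c=proj("side",P+[0,0,-60])[0].astype(int); print(c)
print("tube axis pred",proj("side",[P+[0,0,-30],P+[0,0,-87]]).round(1), "stub pred",proj("side",[[553.5,-146.5,169],[553.5,-146.5,105]]).round(1))
C=cloud("side",ds)
# tube: points at heights between rim+25 and rim+75
zz=C[...,2]; m=(zz>P[2]-62)&(zz<P[2]-12)&(ps.max(2)>60)&(np.hypot(C[...,0]-P[0],C[...,1]-P[1])<35)
q=C[m]; print(m.sum(),q.mean(0),np.percentile(q[:,0],[2,50,98]),np.percentile(q[:,1],[2,50,98]))
a=cv2.resize(ps[c[1]-40:c[1]+50,c[0]-40:c[0]+40],None,fx=6,fy=6,interpolation=cv2.INTER_CUBIC)
cv2.imwrite("pics/n4.png",np.clip(a*1.5,0,255).astype(np.uint8))
E
```

```text
t 6.8 P [ 551.7 -146.4  293.1] hole deg -21.7 toolx [-0.0208  0.0034 -0.9998] w 17.0 F [ 0.5  0.1 -3.5] M [-0.03 -0.06  0.  ]
uprighting turn deg [-0.19 -1.19 -0.  ]
[332 140]
tube axis pred [[333.  132.2]
 [332.  147.6]] stub pred [[330.8 157.1]
 [329.9 172.5]]
171 [ 550.32543753 -130.44635256  255.30982649] [534.2177562  550.22537425 567.31953586] [-140.95527782 -129.71739996 -124.32664621]
```

View pics/n4.png

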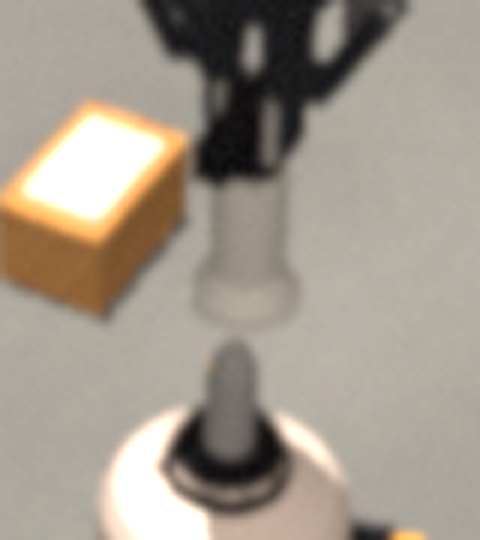

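Emit:
arm_command(increments=[[[0,-1.2,0],[2.8,-2,0],1],[[0,-1.2,0],[2.8,-2,-10],1],[[0,-1.2,0],[2.8,-2,-20],1],[[0,-1.2,0],[2.8,-2,-32],1],[[0,-1.2,0],[2.8,-2,-32],1]])

```text
clock: 7.4
position: [553.4, -147.8, 258.5]
ee_rot: [-0.396, 0.585, 0.4, 0.584]
contact_force: [-1.0, 0.7, -2.6]
gripper_width: 17.5
```

```bash
python3 st.py
```

```text
t 7.4 P [ 553.4 -147.8  258.5] hole deg -21.4 toolx [-0.0047  0.004  -1.    ] w 17.5 F [-1.   0.7 -2.6] M [-0.01  0.07  0.01]
uprighting turn deg [-0.23 -0.27 -0.  ]
```

Emit:
arm_command(increments=[[[-0.2,-0.3,0],[1,-1,-5],1],[[-0.2,-0.3,0],[1,-1,-10],1],[[-0.2,-0.3,0],[1,-1,-15],1],[[-0.2,-0.3,0],[1,-1,-22],1],[[-0.2,-0.3,0],[1,-1,-22],1]])

```text
clock: 7.9
position: [553.7, -148.7, 235.3]
ee_rot: [-0.398, 0.585, 0.399, 0.584]
contact_force: [-0.4, -0.3, -3.7]
gripper_width: 17.1
```

```bash
python3 - <<'E'
from st import *
s=st()
ps,ds=imaging.get_image("side"); pt,dt=imaging.get_image("top")
P=s["position"]; c=proj("side",P+[0,0,-60])[0].astype(int); 
a=cv2.resize(ps[c[1]-40:c[1]+50,c[0]-40:c[0]+40],None,fx=6,fy=6,interpolation=cv2.INTER_CUBIC)
cv2.imwrite("pics/n5.png",np.clip(a*1.5,0,255).astype(np.uint8))
C=cloud("side",ds);zz=C[...,2]; 
for z0,z1,lab in((P[2]-62,P[2]-12,"tube"),(108,P[2]-90,"stub")):
    m=(zz>z0)&(zz<z1)&(ps.max(2)>60)&(np.hypot(C[...,0]-P[0],C[...,1]-P[1])<35)
    q=C[m]; print(lab,m.sum(),q.mean(0),np.percentile(q[:,0],[2,50,98]),np.percentile(q[:,1],[2,50,98]))
E
```

```text
t 7.9 P [ 553.7 -148.7  235.3] hole deg -21.4 toolx [-1.7e-03  9.0e-04 -1.0e+00] w 17.1 F [-0.4 -0.3 -3.7] M [0.01 0.05 0.  ]
uprighting turn deg [-0.05 -0.1  -0.  ]
tube 156 [ 553.134199   -132.84341059  198.34680837] [537.25630267 552.84650911 571.20232177] [-143.714407   -131.62515478 -126.64024997]
stub 44 [ 553.26499011 -136.57472141  121.5039282 ] [541.93114672 552.93225431 565.40024511] [-143.36095674 -136.21409484 -131.37352663]
```

View pics/n5.png

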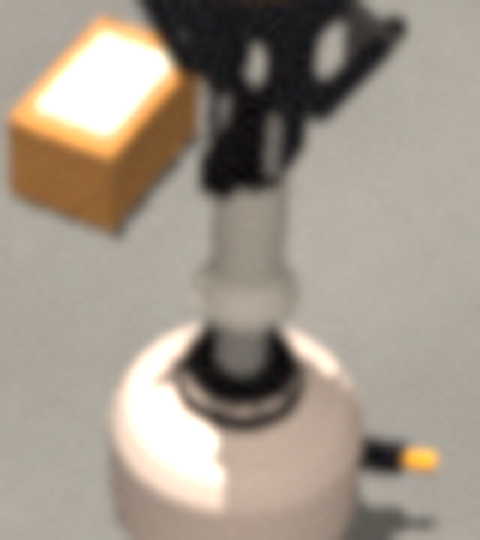

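Emit:
arm_command(increments=[[[0,0,0],[0,-0.5,-3],1],[[0,0,0],[0,-0.5,-6],1],[[0,0,0],[0,-0.5,-9],1],[[0,0,0],[0,-0.5,-12],1],[[0,0,0],[0,-0.5,-12],1]])

```text
clock: 8.5
position: [554.1, -149.3, 223.8]
ee_rot: [-0.398, 0.584, 0.399, 0.584]
contact_force: [0.1, 0.6, -2.1]
gripper_width: 17.2
```

Emit:
arm_command(increments=[[[0,0,0],[0,0,-2],1],[[0,0,0],[0,0,-4],1],[[0,0,0],[0,0,-6],1],[[0,0,0],[0,0,-8],1],[[0,0,0],[0,0,-8],1]])

```text
clock: 9.0
position: [554.4, -149.6, 216.0]
ee_rot: [-0.398, 0.584, 0.398, 0.584]
contact_force: [0.7, -1.2, -1.0]
gripper_width: 17.2
```

```bash
python3 st.py
```

```text
t 9.0 P [ 554.4 -149.6  216. ] hole deg -21.4 toolx [ 5.e-04  1.e-04 -1.e+00] w 17.2 F [ 0.7 -1.2 -1. ] M [-0.84 -0.41 -0.05]
uprighting turn deg [-0.01  0.03  0.  ]
```

Emit:
arm_command(increments=[[[0,0,0],[0,0.5,0],1],[[0,0,0],[0,1,0],1],[[0,0,0],[0,1,0],1],[[0,0,0],[0,1,0],1],[[0,0,0],[0,1,0],1]])

```text
clock: 9.5
position: [554.8, -148.6, 216.4]
ee_rot: [-0.399, 0.584, 0.398, 0.585]
contact_force: [1.2, -2.7, 0.3]
gripper_width: 16.8
```

```bash
python3 st.py
```

```text
t 9.5 P [ 554.8 -148.6  216.4] hole deg -21.4 toolx [ 0.0018 -0.     -1.    ] w 16.8 F [ 1.2 -2.7  0.3] M [-0.87 -0.45  0.  ]
uprighting turn deg [0.  0.1 0. ]
```

Emit:
arm_command(increments=[[[0,0,0],[-0.4,-0.5,-2],1],[[0,0,0],[-0.4,-0.5,-4],1],[[0,0,0],[-0.4,-0.5,-6],1],[[0,0,0],[-0.4,-0.5,-8],1],[[0,0,0],[-0.4,-0.5,-8],1]])

```text
clock: 10.0
position: [554.5, -149.2, 210.4]
ee_rot: [-0.399, 0.583, 0.398, 0.585]
contact_force: [-1.0, -2.3, 5.1]
gripper_width: 17.0
```

```bash
python3 st.py
```

```text
t 10.0 P [ 554.5 -149.2  210.4] hole deg -21.4 toolx [ 3.3e-03 -9.0e-04 -1.0e+00] w 17.0 F [-1.  -2.3  5.1] M [-0.82  0.36 -0.  ]
uprighting turn deg [0.05 0.19 0.  ]
```

Emit:
arm_command(increments=[[[0,-0.2,0],[-0.2,0,-3],1],[[0,-0.2,0],[-0.2,0,-5],1],[[0,-0.2,0],[-0.2,0,-7],1],[[0,-0.2,0],[-0.2,0,-9],1],[[0,-0.2,0],[-0.2,0,-9],1]])

```text
clock: 10.5
position: [554.1, -149.2, 200.1]
ee_rot: [-0.4, 0.583, 0.397, 0.586]
contact_force: [0.7, -3.3, -3.3]
gripper_width: 17.4
```

```bash
python3 st.py
```

```text
t 10.5 P [ 554.1 -149.2  200.1] hole deg -21.4 toolx [ 5.4e-03 -6.0e-04 -1.0e+00] w 17.4 F [ 0.7 -3.3 -3.3] M [-1.27 -0.43 -0.03]
uprighting turn deg [0.03 0.31 0.  ]
```

Emit:
arm_command(increments=[[[0,0.3,0],[0,0,-2],1],[[0,0.3,0],[0,0,-4],1],[[0,0.3,0],[0,0,-6],1],[[0,0.3,0],[0,0,-7],1],[[0,0.3,0],[0,0,-7.5],1]])

```text
clock: 11.0
position: [554.3, -149.2, 192.5]
ee_rot: [-0.399, 0.584, 0.398, 0.584]
contact_force: [1.0, -4.2, -0.7]
gripper_width: 17.2
```

```bash
python3 st.py
```

```text
t 11.0 P [ 554.3 -149.2  192.5] hole deg -21.4 toolx [ 7.e-04 -7.e-04 -1.e+00] w 17.2 F [ 1.  -4.2 -0.7] M [-1.32 -0.61 -0.04]
uprighting turn deg [0.04 0.04 0.  ]
```

Emit:
arm_command(increments=[[[0,0,0],[0,0,-0.5],1],[[0,0,0],[0,0,-1],1],[[0,0,0],[0,0,-1],1],[[0,0,0],[0,0,-1],1],[[0,0,0],[0,0,-1],1]])

```text
clock: 11.5
position: [554.4, -149.3, 191.8]
ee_rot: [-0.399, 0.584, 0.398, 0.584]
contact_force: [1.6, -2.9, 1.0]
gripper_width: 17.2
```

```bash
python3 st.py
```

```text
t 11.5 P [ 554.4 -149.3  191.8] hole deg -21.4 toolx [ 1.1e-03 -9.0e-04 -1.0e+00] w 17.2 F [ 1.6 -2.9  1. ] M [-1.32 -0.26  0.  ]
uprighting turn deg [0.05 0.06 0.  ]
```

Emit:
arm_command(increments=[[[0,0,-4],[0,0,0],1],[[0,0,-8],[0,0,0],1],[[0,0,-12],[0,0,0],1],[[0,0,-16],[0,0,0],1],[[0,0,-16],[0,0,0],1]])

```text
clock: 12.0
position: [553.8, -149.2, 191.7]
ee_rot: [-0.313, 0.634, 0.313, 0.634]
contact_force: [-0.4, -4.3, 2.1]
gripper_width: 16.9
```

```bash
python3 st.py
```

```text
t 12.0 P [ 553.8 -149.2  191.7] hole deg -37.4 toolx [-6.e-04 -9.e-04 -1.e+00] w 16.9 F [-0.4 -4.3  2.1] M [-0.99  0.2  -0.17]
uprighting turn deg [ 0.05 -0.04  0.  ]
```

Emit:
arm_command(increments=[[[0,0,-2],[0,0,0],1],[[0,0,-4],[0,0,0],1],[[0,0,-6],[0,0,0],1],[[0,0,-6],[0,0,0],1],[[0,0,-6],[0,0,0],1]])

```text
clock: 12.5
position: [552.9, -149.1, 191.7]
ee_rot: [-0.28, 0.65, 0.28, 0.648]
contact_force: [-2.8, -2.2, 3.6]
gripper_width: 16.9
```

```bash
python3 st.py
```

```text
t 12.5 P [ 552.9 -149.1  191.7] hole deg -43.4 toolx [-2.8e-03 -4.0e-04 -1.0e+00] w 16.9 F [-2.8 -2.2  3.6] M [-0.53  0.86 -0.08]
uprighting turn deg [ 0.02 -0.16  0.  ]
```

Emit:
arm_command(increments=[[[0,0,-2],[-0.3,0,0],1],[[0,0,-4],[-0.3,0,0],1],[[0,0,-5],[-0.3,0,0],1],[[0,0,-5],[-0.3,0,0],1],[[0,0,-5],[-0.3,0,0],1]])

```text
clock: 13.0
position: [552.7, -148.7, 191.7]
ee_rot: [-0.251, 0.662, 0.252, 0.66]
contact_force: [-0.4, 0.7, 2.5]
gripper_width: 17.7
```

```bash
python3 st.py
```

```text
t 13.0 P [ 552.7 -148.7  191.7] hole deg -48.3 toolx [-2.6e-03  5.0e-04 -1.0e+00] w 17.7 F [-0.4  0.7  2.5] M [ 0.12  0.29 -0.03]
uprighting turn deg [-0.03 -0.15 -0.  ]
```

Emit:
arm_command(increments=[[[0,0,-1.5],[0,0,0],1],[[0,0,-3],[0,0,0],1],[[0,0,-4.5],[0,0,0],1],[[0,0,-5],[0,0,0],1],[[0,0,-5],[0,0,0],1]])

```text
clock: 13.5
position: [552.8, -148.7, 191.7]
ee_rot: [-0.222, 0.672, 0.223, 0.671]
contact_force: [-0.4, -0.7, 2.4]
gripper_width: 16.7
```

```bash
python3 st.py
```

```text
t 13.5 P [ 552.8 -148.7  191.7] hole deg -53.3 toolx [-2.2e-03  8.0e-04 -1.0e+00] w 16.7 F [-0.4 -0.7  2.4] M [-0.24  0.09 -0.06]
uprighting turn deg [-0.04 -0.13 -0.  ]
```

Emit:
arm_command(increments=[[[0,0,0],[0,0,2],1],[[0,0,0],[0,0,4],1],[[0,0,0],[0,0,7],1],[[0,0,0],[0,0,10],1],[[0,0,0],[0,0,13],1]])

```text
clock: 14.0
position: [552.1, -148.3, 203.4]
ee_rot: [-0.221, 0.673, 0.223, 0.67]
contact_force: [2.6, -0.6, -12.3]
gripper_width: 17.2
```

```bash
python3 st.py
```

```text
t 14.0 P [ 552.1 -148.3  203.4] hole deg -53.4 toolx [-0.005   0.0018 -1.    ] w 17.2 F [  2.6  -0.6 -12.3] M [ 0.02 -0.71 -0.05]
uprighting turn deg [-0.1  -0.29 -0.  ]
```

Emit:
arm_command(increments=[[[-0.1,-0.3,0],[0.5,0,7],1],[[-0.1,-0.3,0],[0.5,0,15],1],[[-0.1,-0.3,0],[0.5,0,23],1],[[-0.1,-0.3,0],[0.5,0,30],1],[[-0.1,-0.3,0],[0.5,0,36],1]])

```text
clock: 14.5
position: [552.0, -148.2, 240.1]
ee_rot: [-0.222, 0.671, 0.222, 0.671]
contact_force: [0.5, -1.0, -11.3]
gripper_width: 16.9
```

Emit:
arm_command(increments=[[[0,0,0],[0,0,2],1],[[0,0,0],[0,0,4],1],[[0,0,0],[0,0,5],1],[[0,0,0],[0,0,6],1],[[0,0,0],[0,0,6],1]])

```text
clock: 15.0
position: [551.8, -148.1, 244.3]
ee_rot: [-0.221, 0.672, 0.223, 0.671]
contact_force: [4.0, -1.7, -20.6]
gripper_width: 17.1
```

```bash
python3 st.py
```

```text
t 15.0 P [ 551.8 -148.1  244.3] hole deg -53.4 toolx [-0.0024  0.0011 -1.    ] w 17.1 F [  4.   -1.7 -20.6] M [-0.5  -1.26  0.01]
uprighting turn deg [-0.06 -0.14 -0.  ]
```

Emit:
arm_command(increments=[[[0,0,0],[0.5,0,1],1],[[0,0,0],[0.5,0,2],1],[[0,0,0],[0.5,0,2],1],[[0,0,0],[0.5,0,2],1],[[0,0,0],[0.5,0,2],1]])

```text
clock: 15.5
position: [551.9, -148.0, 244.5]
ee_rot: [-0.221, 0.673, 0.223, 0.67]
contact_force: [5.0, -2.9, -23.8]
gripper_width: 17.1
```

```bash
python3 - <<'E'
from st import *
s=st(); ps,ds=imaging.get_image("side"); C=cloud("side",ds); z=C[...,2]; P=s["position"]
m=(ps.max(2)<70)&(np.hypot(C[...,0]-P[0],C[...,1]-P[1])<30)&(z>98)&(z<165); print("black pts heights",np.histogram(z[m],bins=range(98,168,6)))
E
```

```text
t 15.5 P [ 551.9 -148.   244.5] hole deg -53.4 toolx [-0.0047  0.0018 -1.    ] w 17.1 F [  5.   -2.9 -23.8] M [-0.82 -1.45 -0.05]
uprighting turn deg [-0.1  -0.27 -0.  ]
black pts heights (array([ 0,  0,  0,  1,  3,  0,  0,  0, 17, 17,  0]), array([ 98, 104, 110, 116, 122, 128, 134, 140, 146, 152, 158, 164]))
```

Emit:
arm_command(increments=[[[-0.1,-0.3,0],[0.5,0,-6],1],[[-0.1,-0.3,0],[0.5,0,-14],1],[[-0.1,-0.3,0],[0.5,0,-23],1],[[-0.1,-0.3,0],[0.5,0,-32],1],[[-0.1,-0.3,0],[0.5,0,-40],1]])

```text
clock: 16.05
position: [553.5, -148.5, 205.4]
ee_rot: [-0.223, 0.67, 0.221, 0.673]
contact_force: [0.2, -2.0, 1.0]
gripper_width: 17.1
```

Emit:
arm_command(increments=[[[0,0,0],[0,0,-3],1],[[0,0,0],[0,0,-6],1],[[0,0,0],[0,0,-9],1],[[0,0,0],[0,0,-10.5],1],[[0,0,0],[0,0,-12],1]])

```text
clock: 16.55
position: [553.4, -148.4, 193.2]
ee_rot: [-0.223, 0.67, 0.221, 0.673]
contact_force: [0.1, 0.2, 0.9]
gripper_width: 17.0
```

```bash
python3 st.py
```

```text
t 16.55 P [ 553.4 -148.4  193.2] hole deg -53.4 toolx [ 0.004  -0.0012 -1.    ] w 17.0 F [0.1 0.2 0.9] M [ 0.03  0.47 -0.03]
uprighting turn deg [0.07 0.23 0.  ]
```

Emit:
arm_command(increments=[[[0,0.2,0],[0,0,-1],1],[[0,0.2,0],[0,0,-2],1],[[0,0.2,0],[0,0,-3],1],[[0,0.2,0],[0,0,-3],1],[[0,0.2,0],[0,0,-3],1]])

```text
clock: 17.05
position: [553.9, -148.5, 191.7]
ee_rot: [-0.223, 0.671, 0.221, 0.672]
contact_force: [-1.6, -0.1, 5.5]
gripper_width: 17.2
```

```bash
python3 st.py
```

```text
t 17.05 P [ 553.9 -148.5  191.7] hole deg -53.4 toolx [ 0.0021 -0.0018 -1.    ] w 17.2 F [-1.6 -0.1  5.5] M [0.28 0.75 0.01]
uprighting turn deg [0.1  0.12 0.  ]
```

Emit:
arm_command(increments=[[[0,0,0],[0,0,-1.5],1],[[0,0,0],[0,0,-2.5],1],[[0,0,0],[0,0,-3],1],[[0,0,0],[0,0,-3],1],[[0,0,0],[0,0,-3],1]])

```text
clock: 17.55
position: [554.1, -148.6, 191.6]
ee_rot: [-0.224, 0.67, 0.221, 0.672]
contact_force: [-3.0, 2.8, 12.8]
gripper_width: 17.3
```

```bash
python3 st.py
```

```text
t 17.55 P [ 554.1 -148.6  191.6] hole deg -53.3 toolx [ 0.0038 -0.0026 -1.    ] w 17.3 F [-3.   2.8 12.8] M [ 0.87  1.69 -0.02]
uprighting turn deg [0.15 0.22 0.  ]
```

Emit:
arm_command(increments=[[[0,0,0],[0,0,0],1],[[0,0,0],[0,0,0],0.4],[[0,0,0],[0,0,0],0.4],[[0,0,0],[0,0,0],0.4],[[0,0,0],[0,0,0],0.4]])

```text
clock: 18.05
position: [554.2, -148.6, 191.4]
ee_rot: [-0.224, 0.67, 0.221, 0.672]
contact_force: [0.6, -0.4, -0.3]
gripper_width: 51.4
```

Emit:
arm_command(increments=[[[0,0,0],[0,0,10],0.4],[[0,0,0],[0,0,30],0.4],[[0,0,0],[0,0,60],0.4],[[0,0,0],[0,0,95],0.4],[[0,0,0],[0,0,120],0.4]])

```text
clock: 18.55
position: [554.8, -148.9, 314.8]
ee_rot: [-0.225, 0.669, 0.22, 0.673]
contact_force: [-0.0, -0.9, -0.4]
gripper_width: 51.3
```

Emit:
arm_command(increments=[[[0,0,0],[-30,-20,0],0.4],[[0,0,0],[-65,-50,0],0.4],[[0,0,0],[-100,-85,0],0.4],[[0,0,0],[-130,-120,0],0.4],[[0,0,0],[-140,-140,0],0.4]])

```text
clock: 19.05
position: [412.3, -290.5, 316.4]
ee_rot: [-0.224, 0.669, 0.219, 0.674]
contact_force: [1.2, 0.2, -0.6]
gripper_width: 51.1
```

```bash
python3 - <<'E'
from st import *
st(); ps,ds=imaging.get_image("side"); pt,dt=imaging.get_image("top")
for n,p,d in(("side",ps,ds),("top",pt,dt)):
    C=cloud(n,d); m=(np.hypot(C[...,0]-553.5,C[...,1]+147)<50)&(C[...,2]>205)&(C[...,2]<240)&(p.max(2)<70); q=C[m]
    if len(q): print(n,len(q),"bar",q.mean(0).round(1),"top z",np.percentile(q[:,2],[50,95]).round(1),cv2.minAreaRect(q[:,:2].astype(np.float32)))
a=cv2.resize(ps[100:230,270:400],None,fx=3,fy=3,interpolation=cv2.INTER_CUBIC); b=cv2.resize(pt[170:270,310:410],(390,390),interpolation=cv2.INTER_CUBIC)
cv2.imwrite("pics/n9.png",np.clip(np.hstack([a,b])*1.4,0,255).astype(np.uint8))
E
```

```text
t 19.05 P [ 412.3 -290.5  316.4] hole deg -53.4 toolx [ 0.0091 -0.0045 -0.9999] w 51.1 F [ 1.2  0.2 -0.6] M [ 0.01 -0.11 -0.03]
uprighting turn deg [0.26 0.52 0.  ]
side 220 bar [ 554.7 -139.8  218.5] top z [219.8 226.2] ((554.872802734375, -143.0120849609375), (88.32076263427734, 17.88262939453125), 37.48458480834961)
top 121 bar [ 572.  -134.3  223.5] top z [224.2 228.2] ((572.9160766601562, -134.9761199951172), (43.59602737426758, 15.96279525756836), 33.718299865722656)
```

View pics/n9.png

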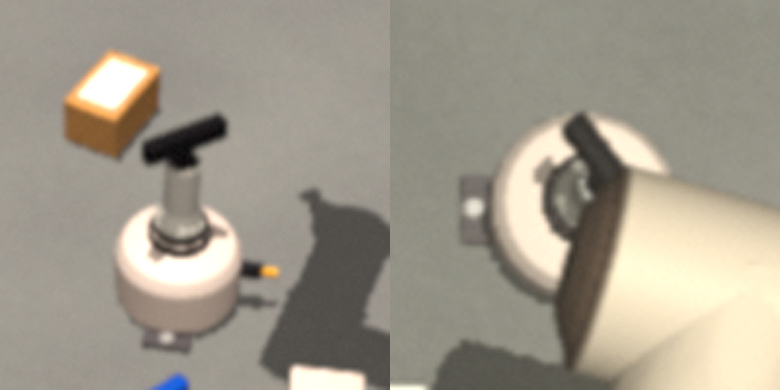

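```bash
python3 -c "
from h import *
print(arm.job_done())"
```

```text
the job is handed in; nothing more can be done
None
```

The T-handle is fitted and latched on the stub. I pulled the plunger fully up once, pushed it fully back down and let go; the job was handed in at about 19 s.

- **Latching:** I slid the handle down with about 8 N at most and turned it about 32° in all. The sideways push of the button dropped to about zero partway through. I then turned it another 5° towards the button, which met no resistance.
- **Pull up:** The handle drew the plunger with about 8 N, so the latch held. It stalled at the top after about 52.8 mm, which is the 50 mm stroke plus slack in the hole. The pull reached about 20 N there.
- **Push down:** The handle came back to its seated height and stalled there, with about 16 N of push at the end.
- **After release:** With the gripper clear, the handle stands upright with its bar top at about 225 mm, the expected height for fully down. The gripper reads no contact.

**Not confirmed by sight:** I never saw the button poking through the hole, because it faces away from the side camera and the arm blocked the top view. The latch is inferred from the forces. Handle positions from the two cameras differed by up to about 6 mm in y, which stayed within what the flared mouth allows. I did not measure the other bench objects again at the end, but no move came near them.

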